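# Pin the hand press lever shut with a linchpin and snap its ring over

### The arm

A 7-joint arm with a two-finger parallel gripper is mounted at the origin on the work surface. World frame = base frame: x ahead of the robot, y to its left, z up, the work surface at z = 0. Lengths are in mm, angles in rad, forces in N, time in s.
With the tool pointing down it reaches from about 425 to 825 mm from the base axis. Payload 3.6 kg.
Tool frame: the origin (TCP) lies at the very end of the fingers, on their centre line; the grasp point (between the pads) lies 19 mm behind it (bot.pinch_z is the distance from the TCP to the grasp point, in mm); z points along the fingers, y is the line along which they close (so a half turn about z gives the same grasp; the last joint's range is limited). The gripper opens to 93 mm and grips with 3 to 60 N. Pads are 15 mm wide; open, the fingers measure 128 mm over their backs; the gripper's body (75 mm by 188 mm) begins 65 mm behind the grasp point.
Start: joints at [-1.359, 0.615, -0.013, 1.423, 0.008, 1.103, -0.04], TCP at [153.085, 631.686, 218.64] pointing down, gripper open.
Joint ranges: [-3.12, 3.12], [-0.3, 2.06], [-1.34, 1.32], [0.26, 2.42], [-1.36, 4.5], [0.01, 1.98], [-2.84, 2.84]. Speed limits (rad/s): [2.79, 2.79, 3.14, 3.14, 3.14, 3.14, 3.14].

### API

Orientations are given as a unit quaternion [w, x, y, z].
In Python, from station import bot gives the robot as it stands. The module is installed in compiled form; this text tells all that it offers.
- The arm moves only by the shell command python3 -m creep 'ROWS' [OPENING]. ROWS is JSON, one flat list of numbers, 6 for each row, row after row: the shift along the tool's x, y, z in units of 5 cm (1.0 is 5 cm), then the turn, a rotation vector about the tool's x, y, z in units of 8 degrees (1.0 is 8 degrees). A call has 1 to 20 rows; each row shifts and turns the commanded pose from where the row before left it, along the tool's axes as they then stand; what a row does not reach is not made up. A row lasts 1/8 s, in which the tool goes at most 62.5 mm and 10.7 degrees, less where a joint would pass 70% of its speed; a pose out of reach is approached as far as the arm can. A call with a number of a shift or a turn outside -1 to 1 is refused whole. A call with a gripper value outside its range is refused whole. OPENING is the closure, from 0 (fully open) to 1 (shut), set as the call begins (- or left out, the last holds). The fingers move at their own pace and stop on an object; the grip force is fixed at half the most. Time passes only in rows, so rows that do not move let the fingers close. It gives the time, the measured TCP pose, the force, the opening and the grip force at its end, in the units of the state.
- bot.state(): the state, without advancing time (a new reading comes with each control period).
- bot.read_camera(name): name is "scene" or "top" or "wrist"; returns (picture, depth): 400x640x3 uint8, red, green, blue; 400x640 float32, mm along the optical axis (not along the pixel's ray), 0 where there is no reading.
- bot.camera_model(name): a dict with "vfov" (degrees; the focal length in pixels is half the picture's height over the tangent of half this angle, whatever the lens; pixels are square), "cx", "cy" (the principal point, pixels), "view" (4x4, takes a point from world to camera coordinates); the wrist camera has in their place "hand_eye" (4x4, takes a point from camera to tool coordinates, whose origin is the TCP and whose axes are the flange's). Camera axes: x right, y down, z forward; pixel columns grow to the right and rows downward; lengths in mm; the calibration is good to about 2 mm. A picture is of the moment at which its call begins: read the wrist's pose just before it. camera_model takes no time and is no camera call.
- bot.job_done(): hands the job in; it is judged then, once.
Trained networks look in the newest picture that a camera, given by its name, has taken for a name from the list of things; names that differ only in an ending like _2 or _b are one class to them, and where a whole thing is asked for, a point or a joint stands for the part that bears it (a point fixed in the world has none). Each returns a list of dicts, best first, with "score" (0 to 1); they miss things now and then, are a little off and sometimes report something else, mostly with a low value. They report only what shows in the picture. A call takes as long as a camera call.
- bot.look_for(query, camera): "bbox" ([left, top, width, height] in pixels, round what is visible of it).
- bot.silhouettes(query, camera): "pixels" (400x640 bool, what is visible of it) and "bbox" ([left, top, width, height] in pixels, round what is visible of it).
The state is a dict: "time_s": time; "qpos": joint angles; "joint_velocities": joint speeds; "joint_efforts": joint torques, N m; "ee_pos": TCP position; "tcp_rot": TCP orientation; "wrist_force": force on the tool from outside, world axes, zero at the start; "wrist_torque": the same for the moment, N m; "width": finger opening in mm; "finger_force": force on a finger pad.
Only numpy, scipy, OpenCV 4.12 (cv2) and the standard library are available. Lean on these libraries where they do the work, as an engineer would, in place of code of your own. Each camera call takes 0.05 s, during which the arm holds its last target. There are 200 camera calls.

### The job

The hand press is closed on a kidney model. Take the linchpin from its wooden rest, feel it through the press's fork and the hole in the lever's ear until its shoulder is fully home, pushing gently and never forcing it, then swing its sprung ring over the top, just as gently, until it snaps shut round the pin's end, and let go. Leave the other models and the clamp where they are.

Things in the scene. Friction and masses are not known exactly. Their poses are not given: they have to be found in the camera images.
- press: Cast aluminium hand press bolted to the shelf. Origin: centre of base at shelf level; z up, x the way the linchpin goes in (roughly away from the robot), y left along the lever. Base 130 (x) x 310 (y) x 18 mm; column 168 mm high at y = +128 mm. The lever is a bar along y pivoted at y = +100, its top 28 mm below the hole in its ear, ending in a black knob at y = -185. Kidney model in the middle.
- fork (a point): Fixed point on the fork, the upright slotted plate on the robot's side of the lever; axes as press. On the fork's front face (looks to -x), midway across the slot, 105 mm above the shelf. Fork 8 mm thick, 30 mm wide over its two prongs; slot 15 mm wide, open at the top; prongs end 18 mm above this point, slot's bottom 25 mm below it.
- ear_front (a point): Fixed point of the press 10 mm along +x from fork: plane of the front of the lever's upright ear (26 mm wide, 20 mm thick, sideways centred here). NOT the hole: the ear's square hole (13 mm, 1 mm chamfer) has its centre 12 mm below to 12 mm above this point, unmeasured, to be seen or felt. Ear ends 26 mm above the hole, solid below. Lever stiff: 6 to 10 N moves the ear; it stays where left.
- pin_grip (a point): Centre of the steel linchpin's grip block, the place to pinch; x along the shank to the tip, z up as it lies. Block 24 mm wide (y), 24 mm high, from 20 mm behind to 14 mm ahead of this point. Linchpin with ring about 0.2 kg. It starts level on a wooden rest, axis 60 mm above the shelf. Fully home, this point is 14 mm on the -x side of fork, at the hole's height.
- pin_shoulder (a point): Centre of the grip block's flat front, the shoulder, 14 mm ahead of pin_grip, same axes. From it a square shank of 12 mm (sides level and upright) runs 46 mm ahead; its last 7 mm taper to a square of 9.2 mm. Fully home the shoulder bears on the fork's front face and the tip stands out 16 mm behind the ear.
- ring_bar (a point): Middle of the free cross bar of the linchpin's ring: a rectangle of 8 mm round steel wire, 56 mm wide between wire centres, hinged 16 mm behind pin_grip at the pin's axis, cross bar 81 mm from the hinge. It swings in the pin's upright plane over the top; shut, it lies level round fork and ear (9 mm free each side), the bar 1 mm beyond the tip. A push or pinch on the bar along its arc swings it.
- ring (a joint): Angle of the ring, rad: 0 = open stop, leaning back over the pin's rear, where it starts; 0.73 = straight up; 2.3 = shut (level, bar just beyond the pin's tip). An over-centre spring drives it back open below 1.8 rad (up to about 4 N at the bar, weak near 0 and near 1.8) and snaps it shut above 1.8 rad (about 3 N at the bar when shut); it does not stay in between.
- pin_rest: Fixed wooden rest of the linchpin, base 100 x 70 x 14 mm; origin on the shelf below pin_grip's start, x along the pin. The grip block sits on a pedestal 14 mm wide (y), 48 mm high; the shank lies in an open-topped notch 15 mm wide whose cheeks end 66 mm above the shelf, 15 to 25 mm along x. The pin lifts straight up out of it.
- linchpin: The whole linchpin with its ring; same origin and axes as pin_grip.
- kidney_shell: Bystander: tan plastic kidney half shell, about 100 x 65 mm, 28 mm high, origin under its middle.
- femur_head: Bystander: grey plastic femur head, ball of 48 mm on a neck, 70 mm high, origin under its middle.
- heart_piece: Bystander: pink heart chamber piece, 60 mm across, 64 mm high, origin under its middle.
- toggle_clamp: Bystander: steel toggle clamp holding a blue vertebra, 100 x 50 mm foot, about 72 mm high, origin under its middle.

How it is judged (in metres and radians):
On the way, in this order (a step that is already met when the one before it is completed fails the run):
1. the linchpin is fully home through fork and ear, its ring still open (x of pin_grip in the frame of fork between -0.017 and -0.01 m and y of pin_grip in the frame of fork between -0.006 and 0.006 m and z of pin_grip in the frame of fork between -0.02 and 0.02 m and angle between the x axis of pin_grip and the x axis of fork, either way round below 0.15 rad and value of joint ring below 1.3 rad), for 0.2 s.
2. the ring has snapped shut (value of joint ring above 2.18 rad), for 0.2 s.
At the end, for the whole second after the job is handed in: The linchpin is at rest through fork and ear, its shoulder within 3 mm of the fork's face, within 6 mm sideways and 20 mm in height of the fork's point and 0.15 rad of its direction, with the ring shut (above 2.18 rad); nothing is held (x of pin_grip in the frame of fork between -0.017 and -0.01 m and y of pin_grip in the frame of fork between -0.006 and 0.006 m and z of pin_grip in the frame of fork between -0.02 and 0.02 m and angle between the x axis of pin_grip and the x axis of fork, either way round below 0.15 rad and value of joint ring above 2.18 rad and linear speed of linchpin below 0.02 m/s); the robot touches nothing.
It fails at once if the linchpin is forced while being put in: its contact force on the press passes 35 N with the ring still open (below 0.3 rad) (contact force between linchpin and press above 35 N and value of joint ring below 0.3 rad).
It fails at once if the linchpin is forced: its contact force on the press passes 50 N (contact force between linchpin and press above 50 N).
It fails at once if one of the other models or the toggle clamp is moved by more than 20 mm (distance of any of kidney_shell, femur_head, heart_piece, toggle_clamp from where it was at the start of the episode above 0.02 m).
It also fails if it takes over 72 s, if anything falls off the work surface, if the arm or the gripper's body presses on something with over 40 N, if the wrist force passes 120 N, or if a joint passes its speed limit or range.

## Working session

There is one attempt and no reset: what is moved stays moved. The work goes in short steps, Python scripts to look and compute and a shell command to move; the robot and the scene stay as the last step left them, time stands still between calls to the robot, and variables do not carry over. Pictures are saved under pics/ and viewed, at most 10 in all, crops included, and the job is handed in when it is done.

```bash
mkdir -p pics
cat > h.py <<'E'
import numpy as np,cv2
from station import bot
from scipy.spatial.transform import Rotation as R
def Tt(s=None):
    s=s or bot.state(); T=np.eye(4); q=s["tcp_rot"]; T[:3,:3]=R.from_quat([q[1],q[2],q[3],q[0]]).as_matrix(); T[:3,3]=s["ee_pos"]; return T
def cam(n):
    T=Tt(); m=bot.camera_model(n); im,d=bot.read_camera(n)
    C=T@np.array(m["hand_eye"]) if n=="wrist" else np.linalg.inv(np.array(m["view"]))
    f=200/np.tan(np.radians(m["vfov"])/2)
    v,u=np.mgrid[:400,:640]
    P=np.stack([(u-m["cx"])*d/f,(v-m["cy"])*d/f,d,np.ones_like(d)],-1)@C.T
    P=P[...,:3]; P[d==0]=np.nan
    return im,d,P,C,f,m
def save(n,im): cv2.imwrite("pics/"+n,im[...,::-1])
E
python3 - <<'E'
from h import *
print(bot.state())
for n in("scene","top"):
    im,d,P,C,f,m=cam(n); save(n+"0.png",im); np.savez(n+"0.npz",im=im,P=P,C=C,f=f)
    print(n,C.round(2).tolist(),f,m["cx"],m["cy"])
    for q in("press","linchpin","pin_rest","ring_bar"):
        for s in bot.silhouettes(q,n)[:2]:
            p=P[s["pixels"]]; print(q,round(s["score"],2),s["bbox"],np.nanmedian(p,0).round(),np.nanmin(p,0).round(),np.nanmax(p,0).round())
E
```

```text
{'time_s': 0.0, 'qpos': array([-1.35953114,  0.6158829 , -0.01260815,  1.42490162,  0.00809242,
        1.10336347, -0.04038956]), 'joint_velocities': array([-0.00041107,  0.00054134,  0.00025295,  0.0008684 ,  0.00124703,
        0.00089097,  0.00023345]), 'joint_efforts': array([ 1.57478062e-04, -4.58930469e+01,  2.09186864e-01, -1.65749985e+01,
       -6.10273029e-02,  2.05376867e-02,  2.44116791e-04]), 'ee_pos': array([152.90374713, 630.95180826, 217.50384669]), 'tcp_rot': array([-1.32129921e-04,  1.18569484e-01,  9.92944967e-01, -1.24566955e-03]), 'wrist_force': array([0.84298159, 0.94988471, 0.02071762]), 'wrist_torque': array([-0.03438079,  0.00290812, -0.02195791]), 'finger_force': 0.0, 'width': 93.2083083010911}
scene [[-0.25, 0.53, -0.81, 1306.09], [0.97, 0.11, -0.22, 101.88], [-0.02, -0.84, -0.54, 589.84], [0.0, 0.0, 0.0, 1.0]] 381.36833146190736 312.17027418506035 196.84064506908342
press 0.66 [339.2, 183.1, 164.6, 105.3] [615. 175.  33.] [304. -64.  -1.] [686. 372. 171.]
linchpin 0.65 [222.1, 159.1, 31.9, 48.5] [ 514. -300.   75.] [ 256. -465.   -0.] [ 594. -275.  128.]

[... 256 characters left out ...]
-81.76], [0.01, -0.07, -1.0, 1052.36], [0.0, 0.0, 0.0, 1.0]] 375.44817843304065 320.13144795390133 201.0945886286316
press 0.95 [157.0, 173.8, 144.7, 65.5] [588. 155.  20.] [490. -40.  -6.] [682. 370. 172.]
press 0.49 [390.1, 199.8, 37.2, 51.6] [ 525. -302.   71.] [ 463. -376.   -3.] [ 589. -278.  126.]
linchpin 0.93 [390.5, 199.7, 37.5, 50.6] [ 520. -302.   73.] [ 463. -376.   -2.] [ 589. -278.  127.]
pin_rest 0.69 [377.0, 202.5, 42.0, 43.3] [ 526. -293.   14.] [ 477. -357.   -2.] [ 584. -256.   90.]
ring_bar 0.57 [392.9, 220.7, 33.8, 28.4] [ 496. -338.  103.] [ 463. -384.   -4.] [ 534. -284.  127.]
ring_bar 0.35 [158.7, 175.2, 141.8, 64.5] [588. 154.  20.] [490. -40.  -5.] [682. 365. 172.]
```

Run:
```python
from h import *
a=np.load("top0.npz")["im"];b=np.load("scene0.npz")["im"]
t=cv2.resize(a[150:270,140:460],(800,300)); s=cv2.resize(b[130:310,200:520],(533,300))
o=np.zeros((600,800,3),np.uint8);o[:300]=t;o[300:,:533]=s;save("m0.png",o)
```

```text
(no output)
```

View pics/m0.png

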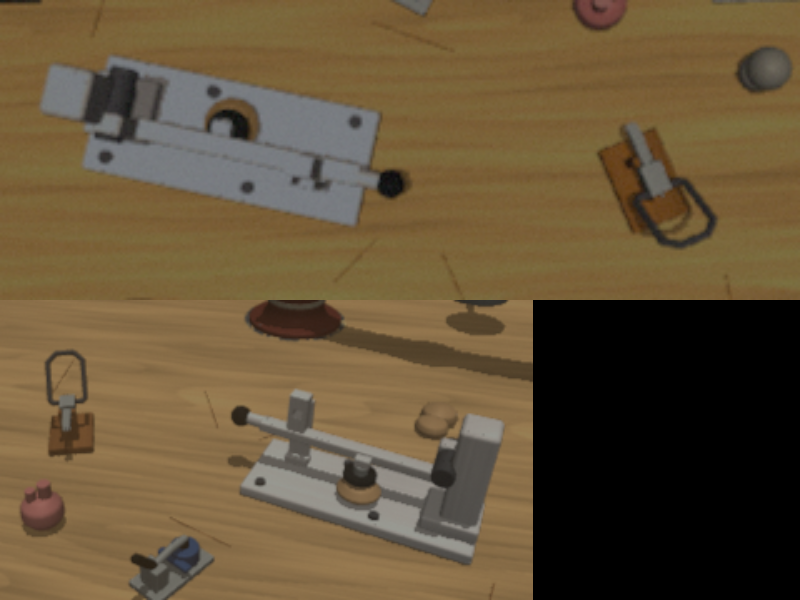

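The top view (2.5x crop) shows the press's fork and ear at about full-picture pixel (265,219). The pin block is at about (402,222), with the tip towards (393,201). The ring leans back towards the robot.

```bash
cat >> h.py <<'E'
def yawT(a,p): # tool down, tool y along (-sin a, cos a), tool x along -(cos a, sin a)
    T=np.eye(4); T[:3,0]=[-np.cos(a),-np.sin(a),0];T[:3,1]=[-np.sin(a),np.cos(a),0];T[:3,2]=[0,0,-1];T[:3,3]=p;return T
def plan(G,T=None):
    T=Tt() if T is None else T
    rv=R.from_matrix(T[:3,:3].T@G[:3,:3]).as_rotvec(degrees=True)/8
    sh=G[:3,:3].T@(G[:3,3]-T[:3,3])/50
    print("turn first (units)",rv.round(3),"then shift (units)",sh.round(3),"n>=",np.linalg.norm(sh).round(1))
E
python3 - <<'E'
from h import *
print(np.array(bot.camera_model("wrist")["hand_eye"]).round(3).tolist(),bot.camera_model("wrist"))
D=np.load("top0.npz");P=D["P"]
w=P[160:250,150:305].reshape(-1,3)
b=w[(abs(w[:,2]-18)<5)]
r=cv2.minAreaRect(b[:,:2].astype(np.float32));print("base",r)
e=P[205:232,255:275].reshape(-1,3);e=e[e[:,2]>95];print("ear/fork",len(e),e.round().tolist()[:40])
k=P[195:255,385:430].reshape(-1,3)
print("block/shank",np.round(k[(abs(k[:,2]-69)<6)]).tolist())
c=P[160:230,140:200].reshape(-1,3);c=c[c[:,2]>155];print("col",c.min(0),c.max(0))
plan(yawT(-0.2,[540,40,300]))
E
```

```text
[[0.002, -0.956, -0.294, 81.001], [1.0, 0.001, 0.001, 0.383], [-0.0, -0.294, 0.956, -165.738], [0.0, 0.0, 0.0, 1.0]] {'vfov': 59.87377004744188, 'cx': 317.55413837253235, 'cy': 201.6245740327779, 'hand_eye': array([[ 1.67189844e-03, -9.55758929e-01, -2.94146347e-01,
         8.10009117e+01],
       [ 9.99998504e-01,  1.46762812e-03,  9.15181362e-04,
         3.82726920e-01],
       [-4.42995307e-04, -2.94147437e-01,  9.55759954e-01,
        -1.65738283e+02],
       [ 0.00000000e+00,  0.00000000e+00,  0.00000000e+00,
         1.00000000e+00]])}
base ((586.9373168945312, 151.5779266357422), (308.9917907714844, 129.8153076171875), 76.56673431396484)
ear/fork 136 [[563.0, 70.0, 138.0], [563.0, 68.0, 136.0], [563.0, 65.0, 135.0], [563.0, 62.0, 137.0], [562.0, 60.0, 140.0], [562.0, 57.0, 139.0], [560.0, 69.0, 139.0], [560.0, 67.0, 140.0], [560.0, 65.0, 139.0], [560.0, 62.0, 139.0], [560.0, 60.0, 138.0], [560.0, 58.0, 137.0], [560.0, 55.0, 140.0], [560.0, 53.0, 139.0], [560.0, 50.0, 139.0], [560.0, 48.0, 138.0], [558.0, 70.0, 135.0], [558.0, 67.0, 141.0], [558.0, 65.0, 138.0], [557.0, 62.0,
[... 5900 characters left out ...]
93.0, 66.0], [515.0, -296.0, 65.0], [515.0, -298.0, 65.0], [515.0, -299.0, 71.0], [515.0, -303.0, 68.0], [515.0, -311.0, 68.0], [513.0, -282.0, 65.0], [513.0, -285.0, 66.0], [513.0, -290.0, 66.0], [512.0, -293.0, 64.0], [510.0, -282.0, 65.0], [510.0, -288.0, 64.0], [508.0, -279.0, 66.0], [508.0, -281.0, 71.0], [507.0, -284.0, 70.0], [507.0, -286.0, 72.0], [505.0, -280.0, 73.0], [505.0, -284.0, 68.0], [505.0, -286.0, 70.0], [502.0, -281.0, 69.0], [502.0, -283.0, 74.0], [502.0, -285.0, 73.0], [500.0, -283.0, 74.0]]
col [599.22857825 246.93290034 155.41231817] [652.46023696 299.34108979 171.80874554]
turn first (units) [-0.002 -0.    -0.27 ] then shift (units) [ -9.935 -10.06   -1.628] n>= 14.2
```

Run:
```python
from h import *
plan(yawT(-0.2344,[520,65,270]))
```

```text
turn first (units) [-0.002 -0.    -0.024] then shift (units) [-9.77  -9.318 -1.028] n>= 13.5
```

```bash
python3 -m creep '[-0.7,-0.665,-0.073,0,0,0,-0.7,-0.665,-0.073,0,0,0,-0.7,-0.665,-0.073,0,0,0,-0.7,-0.665,-0.073,0,0,0,-0.7,-0.665,-0.073,0,0,0,-0.7,-0.665,-0.073,0,0,0,-0.7,-0.665,-0.073,0,0,0,-0.7,-0.665,-0.073,0,0,0,-0.7,-0.665,-0.073,0,0,0,-0.7,-0.665,-0.073,0,0,0,-0.7,-0.665,-0.073,0,0,0,-0.7,-0.665,-0.073,0,0,0,-0.7,-0.665,-0.073,0,0,0,-0.7,-0.665,-0.073,0,0,0,0,0,0,0,0,0,0,0,0,0,0,0]' 0
python3 - <<'E'
from h import *
im,d,P,C,f,m=cam("wrist"); save("w1.png",im); np.savez("w1.npz",im=im,P=P,C=C,f=f)
plan(yawT(-0.2344,[520,65,270]))
E
```

```text
time_s: 2.5
ee_pos: [519.2, 64.8, 269.6]
tcp_rot: [-0.0, 0.118, 0.993, 0.0]
wrist_force: [0.4, 0.5, -0.4]
width: 92.9
finger_force: 0.0
turn first (units) [ 0.006 -0.008 -0.008] then shift (units) [-0.022 -0.004 -0.008] n>= 0.0
```

View pics/w1.png

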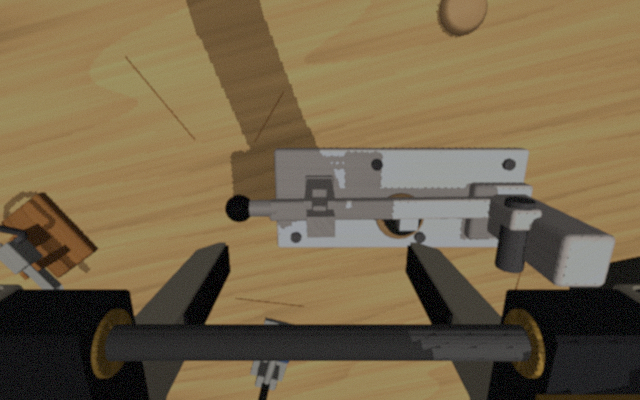

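The wrist view shows the press base from (275,150) to (530,247). The lever knob is at (238,208), and the fork and ear are near (320,175-235).

Run:
```python
from h import *
D=np.load("w1.npz");im=D["im"];P=D["P"]
save("w1c.png",cv2.resize(im[160:250,270:370],(660,594),interpolation=cv2.INTER_CUBIC))
a=-0.2344; Rz=np.array([[np.cos(a),np.sin(a)],[-np.sin(a),np.cos(a)]])
Q=P.copy();Q[...,:2]=(P[...,:2]-[587,151.6])@Rz.T
for v in range(166,246,3): print(v,[tuple(int(x) if x==x else -9 for x in Q[v,u]) for u in range(300,341,5)])
```

```text
166 [(-43, -120, 17), (-43, -114, 17), (-43, -108, 17), (-43, -102, 17), (-44, -96, 18), (-43, -90, 17), (-43, -84, 17), (-43, -77, 16), (-43, -71, 17)]
169 [(-40, -120, 17), (-39, -114, 15), (-40, -108, 17), (-39, -102, 16), (-40, -96, 17), (-40, -90, 18), (-40, -84, 17), (-40, -77, 17), (-40, -71, 18)]
172 [(-36, -120, 17), (-36, -114, 17), (-36, -108, 18), (-36, -102, 18), (-36, -96, 17), (-36, -90, 16), (-36, -84, 17), (-36, -77, 18), (-36, -71, 18)]
175 [(-32, -120, 17), (-32, -114, 17), (-33, -108, 21), (-33, -102, 22), (-33, -96, 21), (-33, -90, 21), (-33, -84, 22), (-32, -77, 17), (-32, -71, 17)]
178 [(-29, -120, 18), (-31, -114, 28), (-31, -108, 28), (-31, -102, 28), (-31, -96, 29), (-31, -90, 28), (-31, -84, 28), (-28, -77, 17), (-28, -71, 16)]
181 [(-24, -121, 16), (-27, -114, 28), (-31, -108, 43), (-31, -102, 44), (-31, -96, 44), (-31, -90, 43), (-31, -84, 43), (-25, -77, 17), (-24, -71, 17)]
184 [(-20, -121, 16), (-23, -114, 27), (-31, -107, 58), (-31, -102, 56), (-31, -96, 58), (-31, -91, 57), (-31, -85, 57), (-21, -77, 17), (-21, -71, 18)]
187 [(-17, -121, 18), (-20, -
[... 2309 characters left out ...]
15, 17), (-6, -106, 139), (-6, -101, 139), (-6, -97, 137), (-5, -92, 137), (-6, -88, 138), (42, -76, 17), (42, -70, 17)]
235 [(44, -121, 23), (46, -115, 18), (-3, -106, 139), (-3, -101, 138), (-3, -97, 139), (-3, -92, 138), (-3, -88, 138), (47, -76, 17), (46, -70, 17)]
238 [(48, -121, 22), (51, -115, 16), (50, -109, 18), (50, -102, 17), (50, -96, 18), (51, -89, 17), (50, -83, 19), (51, -76, 16), (51, -70, 17)]
241 [(55, -122, 16), (55, -115, 17), (54, -109, 19), (55, -102, 17), (55, -96, 17), (54, -89, 18), (-9, -9, -9), (55, -76, 17), (55, -70, 18)]
244 [(59, -122, 18), (59, -115, 17), (58, -109, 18), (59, -102, 16), (58, -96, 19), (59, -89, 16), (59, -83, 17), (58, -76, 19), (59, -70, 17)]
```

View pics/w1c.png

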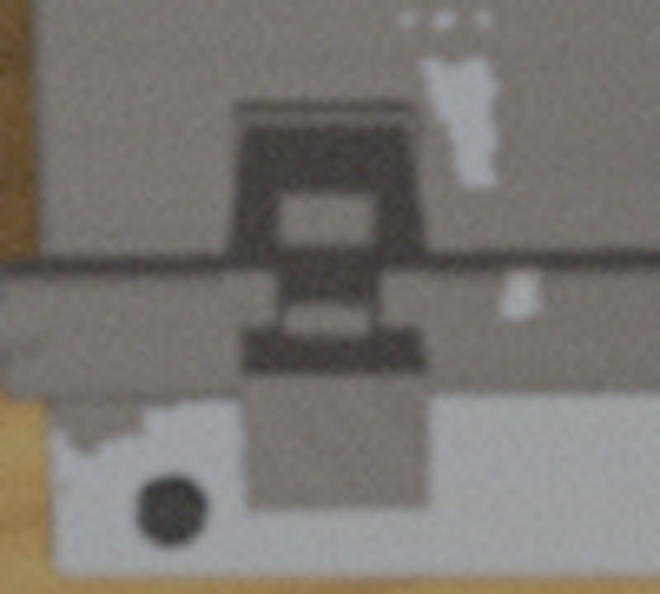

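The crop shows the fork's outer width at u 305-334, the slot at u 312-327, and the hole's lit floor at about (320,208). The ear top is at v 217-236. By depth the hole floor is at z≈106 and the ear top at ≈138.5, so the hole centre is about 112.5-113.

Run:
```python
from h import *
D=np.load("w1.npz");P=D["P"]
w=P[130:260,260:540].reshape(-1,3); b=w[abs(w[:,2]-17)<3]
r=cv2.minAreaRect(b[:,:2].astype(np.float32));print("base",r, np.median(b[:,2]))
# base edges by line fits of rows/cols
a=-0.2344
Rz=np.array([[np.cos(a),np.sin(a)],[-np.sin(a),np.cos(a)]])
Q=P.copy();Q[...,:2]=(P[...,:2]-[587,151.6])@Rz.T
W=Q[165:245,290:350]; V=W.reshape(-1,3)
f=V[(abs(V[:,0]+31)<1.5)&(V[:,2]>60)&(V[:,2]<118)]
A=np.c_[f[:,1],np.ones(len(f))];print("fork front slope,x",np.linalg.lstsq(A,f[:,0],rcond=None)[0],np.median(f[:,0]))
def mids(cond,nm):
    m=[]
    for row in W:
        k=cond(row)
        if k.sum()>12: y=row[k,1]; m.append((y.min()+y.max())/2); wd=y.max()-y.min()
    print(nm,np.mean(m),np.std(m),len(m),wd)
mids(lambda r:(abs(r[:,0]+31)<2)&(r[:,2]>45)&(r[:,2]<118),"fork")
mids(lambda r:(r[:,2]>136),"eartop")
mids(lambda r:(abs(r[:,2]-122.5)<2)&(r[:,0]>-31)&(r[:,0]<-22.5),"prongtop")
e=V[(abs(V[:,0]+20.7)<2)&(V[:,2]>110)&(V[:,2]<136)];print("earfront",np.median(e[:,0]))
for nm,lo,hi in(("eartop",136,145),("prong",120,124),("lever",82,87)):
    k=V[(V[:,2]>lo)&(V[:,2]<hi)];print(nm,np.median(k[:,2]))
s=V[(V[:,0]>-20.5)&(V[:,0]<-15)&(abs(V[:,1]+96)<5)&(abs(V[:,2]-106)<3)];print("hole floor",np.median(s[:,2]),len(s))
plan(yawT(0.41,[470,-285,280]))
```

```text
base ((587.0709838867188, 153.29136657714844), (308.59124755859375, 128.06394958496094), 76.50823211669922) 17.617947830270168
fork front slope,x [-5.34297069e-04 -3.15273456e+01] -31.538048855266677
fork -97.90993970877092 0.26325250845812176 18 27.73615409296231
eartop -96.75669363130174 0.020599275126013148 21 24.950100998745498
prongtop -97.60747947149147 0.017105162587208057 7 29.263657166102547
earfront -21.54664922217777
eartop 138.65727482431578
prong 122.52709912917311
lever 84.52196278047288
hole floor 106.13138304552305 32
turn first (units) [ 0.008 -0.006 -4.623] then shift (units) [ 3.692 -6.038 -0.208] n>= 7.1
```

```bash
python3 -m creep '[0,0,0,0,0,-0.924,0,0,0,0,0,-0.924,0,0,0,0,0,-0.924,0,0,0,0,0,-0.924,0,0,0,0,0,-0.924,0.424,-0.855,0.075,0,0,0,0.424,-0.855,0.075,0,0,0,0.424,-0.855,0.075,0,0,0,0.424,-0.855,0.075,0,0,0,0.424,-0.855,0.075,0,0,0,0.424,-0.855,0.075,0,0,0,0.424,-0.855,0.075,0,0,0,0.424,-0.855,0.075,0,0,0,0,0,0,0,0,0,0,0,0,0,0,0]' 0
python3 - <<'E'
from h import *
im,d,P,C,f,m=cam("wrist"); save("w2.png",im); np.savez("w2.npz",im=im,P=P,C=C,f=f)
for q in("pin_grip","linchpin"):
    for s in bot.silhouettes(q,"wrist")[:2]: print(q,s["score"],s["bbox"])
E
```

```text
time_s: 4.42
ee_pos: [500.3, -314.8, 239.6]
tcp_rot: [0.0, -0.204, 0.979, 0.001]
wrist_force: [0.1, 0.3, -0.5]
width: 93.0
finger_force: 0.0
pin_grip 0.58 [279.7, 149.3, 77.6, 119.6]
linchpin 0.88 [280.5, 149.6, 76.4, 116.6]
```

View pics/w2.png

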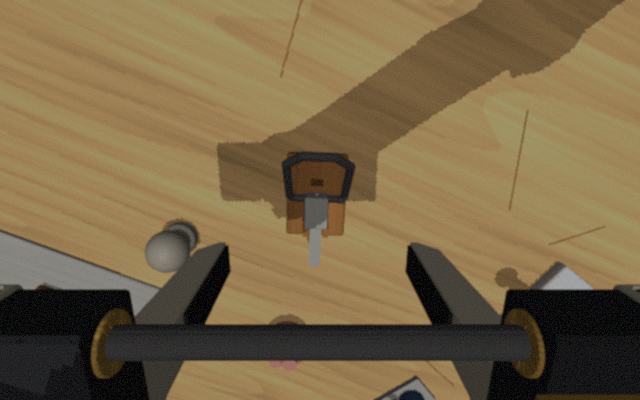

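The pin lies at the image middle, with the block at (316,212), the tip at (315,265) and the ring above it at (283-354,152-200). The femur head at (170,250) is well off to the side.

Run:
```python
from h import *
D=np.load("w2.npz");P=D["P"]
w=P[185:275,295:340].reshape(-1,3)
T=Tt();yaw0=np.arctan2(-T[1,0],-T[0,0])
bt=w[abs(w[:,2]-71.5)<2.2];
L=(w-T[:3,3])@T[:3,:3]  # tool coords
# rows: shank & block centre
Lr=((P-T[:3,3])@T[:3,:3])
cs=[];blk=[]
for v in range(195,268):
    r=Lr[v,295:340]; z=239.6-r[:,2]
    k=(z>60)&(z<76)
    if k.sum()>4:
        y=r[k,1]; cs.append((v,round(np.median(-r[k,0]),1),round((y.min()+y.max())/2,1),round(y.max()-y.min(),1),round(np.median(z[k]),1)))
print(yaw0,*cs[::3],sep="\n")
```

```text
0.41134266255028773
(195, np.float64(17.5), np.float64(-0.5), np.float64(45.1), np.float64(61.4))
(198, np.float64(18.6), np.float64(-0.5), np.float64(45.0), np.float64(68.5))
(201, np.float64(21.4), np.float64(-0.6), np.float64(45.4), np.float64(69.6))
(204, np.float64(24.3), np.float64(-1.5), np.float64(22.2), np.float64(70.7))
(207, np.float64(27.3), np.float64(-1.5), np.float64(22.3), np.float64(71.3))
(210, np.float64(30.5), np.float64(-2.1), np.float64(23.5), np.float64(71.2))
(213, np.float64(33.8), np.float64(-2.1), np.float64(23.5), np.float64(70.9))
(216, np.float64(37.0), np.float64(-2.1), np.float64(23.6), np.float64(71.1))
(219, np.float64(40.0), np.float64(-2.1), np.float64(23.6), np.float64(71.7))
(222, np.float64(43.5), np.float64(-2.6), np.float64(22.6), np.float64(70.9))
(225, np.float64(46.7), np.float64(-2.6), np.float64(22.6), np.float64(71.2))
(228, np.float64(50.2), np.float64(-2.6), np.float64(25.2), np.float64(70.7))
(231, np.float64(55.8), np.float64(-2.6), np.float64(25.2), np.float64(65.2))
(234, np.float64(59.3), np.float64(-3.1), np.float64(26.4), np.float64(64.8))
(237, np.float64(62.5), np.float64(0.5), np.float64(19.0), np.float64(65.4))
(240, np.float64(66.1), np.float64(-3.1), np.float64(11.6), np.float64(64.9))
(243, np.float64(69.4), np.float64(-3.1), np.float64(11.7), np.float64(65.4))
(246, np.float64(72.9), np.float64(-3.7), np.float64(10.7), np.float64(65.2))
(249, np.float64(76.6), np.float64(-3.7), np.float64(10.7), np.float64(64.9))
(252, np.float64(79.9), np.float64(-3.7), np.float64(10.7), np.float64(65.2))
(255, np.float64(83.4), np.float64(-3.7), np.float64(10.7), np.float64(65.4))
(258, np.float64(86.9), np.float64(-3.7), np.float64(10.8), np.float64(65.5))
(261, np.float64(90.8), np.float64(-3.7), np.float64(10.8), np.float64(64.8))
(264, np.float64(94.8), np.float64(-4.3), np.float64(9.8), np.float64(64.1))
```

Run:
```python
from h import *
T=Tt(); p=T[:3,3]+T[:3,:3]@[-38.5,-2.2,0]; p[2]=43
print(p); plan(yawT(0.375,p))
```

```text
[ 536.62934712 -301.38713505   43.        ]
turn first (units) [0.006 0.007 0.26 ] then shift (units) [-0.771 -0.016  3.94 ] n>= 4.0
```

Go above at 80 mm higher, then straight down, then close.

```bash
python3 -m creep '[0,0,0,0,0,0.26,-0.4,-0.01,0.5,0,0,0,-0.37,-0.006,0.5,0,0,0,0,0,0.6,0,0,0,0,0,0.6,0,0,0,0,0,0.5,0,0,0,0,0,0.4,0,0,0,0,0,0.3,0,0,0,0,0,0.3,0,0,0,0,0,0.24,0,0,0,0,0,0,0,0,0,0,0,0,0,0,0]' 0
python3 - <<'E'
from h import *
plan(yawT(0.375,[ 536.63,-301.39,43]))
E
```

```text
time_s: 6.08
ee_pos: [536.0, -304.4, 43.2]
tcp_rot: [0.0, -0.184, 0.983, -0.0]
wrist_force: [1.4, -0.3, -0.2]
width: 93.1
finger_force: 0.0
turn first (units) [-0.006  0.004 -0.03 ] then shift (units) [-0.034  0.052  0.005] n>= 0.1
```

```bash
python3 -m creep '[-0.034,0.05,0,0,0,-0.03,0,0,0,0,0,0]' 0;  python3 -m creep '[0,0,0,0,0,0,0,0,0,0,0,0,0,0,0,0,0,0,0,0,0,0,0,0,0,0,0,0,0,0,0,0,0,0,0,0,0,0,0,0,0,0,0,0,0,0,0,0]' 1
python3 - <<'E'
from h import *
plan(yawT(0.375,[ 536.63,-301.39,43]));print(bot.state()["wrist_torque"])
E
```

```text
time_s: 6.32
ee_pos: [536.8, -300.8, 43.2]
tcp_rot: [0.0, -0.187, 0.982, -0.0]
wrist_force: [0.4, -0.5, -0.6]
width: 93.0
finger_force: 0.0
time_s: 7.32
ee_pos: [536.3, -301.2, 42.8]
tcp_rot: [-0.0, -0.187, 0.982, -0.0]
wrist_force: [-0.5, 0.4, 0.5]
width: 23.9
finger_force: 30.0
turn first (units) [-0.    -0.001  0.002] then shift (units) [-0.005 -0.007 -0.004] n>= 0.0
[ 0.01252248 -0.02669208  0.00522602]
```

```bash
python3 -m creep '[0,0,-0.2,0,0,0,0,0,-0.4,0,0,0,0,0,-0.6,0,0,0,0,0,-0.7,0,0,0,0,0,-0.7,0,0,0,0,0,-0.4,0,0,0,0,0,0,0,0,0,0,0,0,0,0,0]' 1
python3 - <<'E'
from h import *
im,d,P,C,f,m=cam("wrist"); save("w3.png",im); T=Tt()
L=(P-T[:3,3])@T[:3,:3]
for v in range(225,400,6):
    r=L[v,270:370]; k=(abs(r[:,1])<22)&(r[:,2]>-45)&(r[:,2]<0)
    if k.sum()>4:
        y=r[k,1]; print(v,round(-np.median(r[k,0]),1),round((y.min()+y.max())/2,2),round(np.ptp(y),1),round(np.median(r[k,2]),1))
print(bot.state()["wrist_force"],bot.state()["wrist_torque"])
plan(yawT(-0.235,[452.1,84,160]))
E
```

```text
time_s: 8.32
ee_pos: [535.4, -300.6, 191.7]
tcp_rot: [-0.001, -0.187, 0.982, 0.001]
wrist_force: [0.4, -0.3, -2.4]
width: 24.0
finger_force: 30.0
225 -20.5 -0.28 21.9 -8.5
231 -20.6 -5.37 33.1 -16.4
237 -20.0 0.2 43.6 -22.2
243 -19.6 -0.11 43.6 -27.9
249 -17.2 -0.05 43.6 -28.8
255 -14.2 0.01 43.7 -28.4
261 -11.4 0.17 43.6 -28.6
267 -8.4 0.2 43.0 -28.4
273 -6.3 0.52 42.6 -29.9
279 -3.4 0.58 41.1 -30.0
285 -0.4 0.5 39.6 -30.1
291 3.1 -0.27 25.8 -29.3
297 6.1 -0.26 24.0 -29.3
303 9.2 -0.29 23.9 -29.5
309 12.8 -0.21 23.8 -28.7
315 19.8 -0.24 23.8 -23.3
321 23.2 -0.49 11.6 -23.2
363 47.9 -0.22 11.5 -23.3
369 51.5 -0.19 11.6 -23.4
375 56.1 -0.46 10.2 -22.5
[-0.90960381 -0.72944862 -1.28836215] [ 0.09703638  0.00818932 -0.02335124]
turn first (units) [ 0.012 -0.019  4.37 ] then shift (units) [3.41  7.093 0.627] n>= 7.9
```

View pics/w3.png

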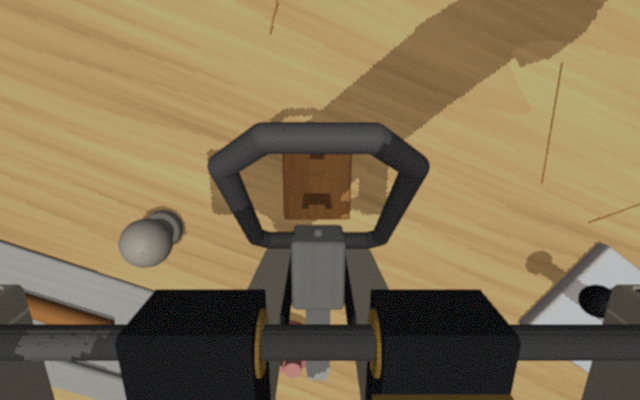

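```bash
python3 -m creep '[0,0,0,0,0,0.874,0,0,0,0,0,0.874,0,0,0,0,0,0.874,0,0,0,0,0,0.874,0,0,0,0,0,0.874,0.379,0.788,0.07,0,0,0,0.379,0.788,0.07,0,0,0,0.379,0.788,0.07,0,0,0,0.379,0.788,0.07,0,0,0,0.379,0.788,0.07,0,0,0,0.379,0.788,0.07,0,0,0,0.379,0.788,0.07,0,0,0,0.379,0.788,0.07,0,0,0,0.379,0.788,0.07,0,0,0,0,0,0,0,0,0,0,0,0,0,0,0]' 1
cat >> h.py <<'E'
a=-0.235;FX=np.array([np.cos(a),np.sin(a),0]);FY=np.array([-np.sin(a),np.cos(a),0]);FK=np.array([533.8,64.4,105.])
def st():
    s=bot.state();T=Tt(s);p=T[:3,3]-FK
    print("fork frame TCP x %.1f y %.1f, axis z-fork %.1f"%(p@FX,p@FY,p[2]+17.1),"F fork %s"%np.round([s["wrist_force"]@FX,s["wrist_force"]@FY,s["wrist_force"][2]],1),"w %.1f t %.2f"%(s["width"],s["time_s"]))
    return T
def goal(x,y,z): plan(yawT(a,FK+FX*x+FY*y+[0,0,z-17.1]))
E
python3 - <<'E'
from h import *
st(); goal(-84,0,8)
E
```

```text
time_s: 10.38
ee_pos: [452.7, 82.8, 160.7]
tcp_rot: [-0.001, 0.117, 0.993, -0.001]
wrist_force: [0.4, -0.7, -1.8]
width: 23.9
finger_force: 30.0
fork frame TCP x -83.2 y -1.0, axis z-fork 72.8 F fork [ 0.5 -0.6 -1.8] w 23.9 t 10.38
turn first (units) [-0.01  -0.006  0.   ] then shift (units) [0.017 0.02  1.296] n>= 1.3
```

```bash
python3 -m creep '[0.01,0.02,0.45,0,0,0,0,0,0.45,0,0,0,0,0,0.39,0,0,0,0,0,0,0,0,0,0,0,0,0,0,0]' 1
python3 - <<'E'
from h import *
st(); goal(-84,0,8.2)
E
```

```text
time_s: 11.0
ee_pos: [453.4, 83.5, 97.3]
tcp_rot: [0.001, 0.118, 0.993, -0.0]
wrist_force: [0.6, -0.1, -1.3]
width: 23.6
finger_force: 30.0
fork frame TCP x -82.6 y -0.1, axis z-fork 9.4 F fork [ 0.6  0.  -1.3] w 23.6 t 11.00
turn first (units) [-0.     0.008 -0.013] then shift (units) [0.028 0.002 0.023] n>= 0.0
```

```bash
python3 -m creep '[-0.2,0,0.02,0,0,0,-0.2,0,0,0,0,0,-0.15,0,0,0,0,0,-0.07,0,0,0,0,0,0,0,0,0,0,0,0,0,0,0,0,0]' 1
python3 - <<'E'
from h import *
st(); goal(-52,0,8.2)
E
```

```text
time_s: 11.75
ee_pos: [482.5, 77.2, 95.7]
tcp_rot: [-0.0, 0.117, 0.993, -0.0]
wrist_force: [-0.6, 0.0, -2.1]
width: 23.8
finger_force: 30.0
fork frame TCP x -52.8 y 0.5, axis z-fork 7.8 F fork [-0.6 -0.1 -2.1] w 23.8 t 11.75
turn first (units) [-0.002 -0.004  0.001] then shift (units) [-0.017 -0.011 -0.009] n>= 0.0
```

Now feel into the ear: small 2 mm steps.

```bash
python3 -m creep '[-0.04,-0.005,-0.008,0,0,0,-0.04,0,0,0,0,0,0,0,0,0,0,0]' 1; python3 -c "from h import *;st()"
python3 -m creep '[-0.04,0,0,0,0,0,-0.04,0,0,0,0,0,0,0,0,0,0,0]' 1; python3 -c "from h import *;st()"
```

```text
time_s: 12.12
ee_pos: [487.0, 76.0, 96.2]
tcp_rot: [0.0, 0.117, 0.993, -0.0]
wrist_force: [-0.3, -0.4, -2.7]
width: 23.8
finger_force: 30.0
fork frame TCP x -48.2 y 0.4, axis z-fork 8.3 F fork [-0.2 -0.5 -2.7] w 23.8 t 12.12
time_s: 12.5
ee_pos: [490.5, 74.9, 96.1]
tcp_rot: [-0.0, 0.117, 0.993, -0.0]
wrist_force: [-0.1, -0.7, -1.8]
width: 23.7
finger_force: 30.0
fork frame TCP x -44.5 y 0.1, axis z-fork 8.2 F fork [ 0.1 -0.7 -1.8] w 23.7 t 12.50
```

```bash
python3 -m creep '[-0.04,0,0,0,0,0,-0.03,0,0,0,0,0,0,0,0,0,0,0]' 1; python3 -c "from h import *;st()"
python3 -m creep '[-0.03,0,0,0,0,0,-0.03,0,0,0,0,0,0,0,0,0,0,0]' 1; python3 -c "from h import *;st()"
```

```text
time_s: 12.88
ee_pos: [493.7, 73.7, 96.0]
tcp_rot: [-0.0, 0.118, 0.993, -0.0]
wrist_force: [-1.2, -1.6, -1.2]
width: 23.7
finger_force: 30.0
fork frame TCP x -41.1 y -0.3, axis z-fork 8.1 F fork [-0.8 -1.9 -1.2] w 23.7 t 12.88
time_s: 13.25
ee_pos: [496.8, 73.0, 96.0]
tcp_rot: [-0.0, 0.118, 0.993, -0.0]
wrist_force: [-2.5, -3.7, -1.9]
width: 23.7
finger_force: 30.0
fork frame TCP x -38.0 y -0.3, axis z-fork 8.1 F fork [-1.5 -4.2 -1.9] w 23.7 t 13.25
```

```bash
python3 -m creep '[0,-0.012,0,0,0,0,-0.03,0,0,0,0,0,-0.03,0,0,0,0,0,0,0,0,0,0,0]' 1; python3 -c "from h import *;st();print(bot.state()['wrist_torque'])"
```

```text
time_s: 13.75
ee_pos: [499.6, 72.2, 96.1]
tcp_rot: [-0.0, 0.117, 0.993, -0.0]
wrist_force: [-3.1, -2.8, -2.3]
width: 24.2
finger_force: 30.0
fork frame TCP x -35.0 y -0.4, axis z-fork 8.2 F fork [-2.3 -3.4 -2.3] w 24.2 t 13.75
[-0.77848997  0.55670198 -0.16346656]
```

```bash
python3 -m creep '[0,-0.012,0,0,0,0,-0.04,0,0,0,0,0,-0.04,0,0,0,0,0,0,0,0,0,0,0]' 1; python3 -c "from h import *;st();print(bot.state()['wrist_torque'])"
```

```text
time_s: 14.25
ee_pos: [503.8, 71.0, 96.1]
tcp_rot: [0.0, 0.117, 0.993, 0.0]
wrist_force: [-2.1, -2.1, -3.5]
width: 23.7
finger_force: 30.0
fork frame TCP x -30.7 y -0.6, axis z-fork 8.2 F fork [-1.6 -2.5 -3.5] w 23.7 t 14.25
[-0.48880359  0.45777745 -0.14769067]
```

```bash
python3 -m creep '[0,-0.008,0,0,0,0,-0.05,0,0,0,0,0,-0.05,0,0,0,0,0,0,0,0,0,0,0]' 1; python3 -c "from h import *;st()"; python3 -m creep '[-0.05,-0.004,0,0,0,0,-0.04,0,0,0,0,0,0,0,0,0,0,0]' 1; python3 -c "from h import *;st()"
```

```text
time_s: 14.75
ee_pos: [508.8, 69.6, 96.1]
tcp_rot: [0.0, 0.117, 0.993, 0.0]
wrist_force: [-0.7, -0.5, -4.1]
width: 23.8
finger_force: 30.0
fork frame TCP x -25.5 y -0.7, axis z-fork 8.2 F fork [-0.6 -0.7 -4.1] w 23.8 t 14.75
time_s: 15.12
ee_pos: [513.1, 68.4, 96.2]
tcp_rot: [0.0, 0.117, 0.993, 0.0]
wrist_force: [-0.6, 1.6, -4.8]
width: 24.0
finger_force: 30.0
fork frame TCP x -21.1 y -0.9, axis z-fork 8.3 F fork [-1.   1.4 -4.8] w 24.0 t 15.12
```

```bash
python3 -m creep '[-0.05,0.003,0.006,0,0,0,-0.04,0,0,0,0,0,0,0,0,0,0,0]' 1; python3 -c "from h import *;st()"; python3 -m creep '[-0.03,0,0,0,0,0,0,0,0,0,0,0]' 1; python3 -c "from h import *;st()"; python3 -m creep '[-0.02,0,0,0,0,0,0,0,0,0,0,0]' 1; python3 -c "from h import *;st()"
```

```text
time_s: 15.5
ee_pos: [517.8, 67.0, 96.1]
tcp_rot: [0.001, 0.117, 0.993, 0.0]
wrist_force: [0.7, -0.1, -4.4]
width: 23.9
finger_force: 30.0
fork frame TCP x -16.1 y -1.1, axis z-fork 8.2 F fork [ 0.7  0.  -4.4] w 23.9 t 15.50
time_s: 15.75
ee_pos: [519.0, 66.7, 96.1]
tcp_rot: [0.001, 0.117, 0.993, 0.0]
wrist_force: [-0.2, 0.7, -2.6]
width: 23.7
finger_force: 30.0
fork frame TCP x -15.0 y -1.2, axis z-fork 8.2 F fork [-0.3  0.6 -2.6] w 23.7 t 15.75
time_s: 16.0
ee_pos: [519.7, 66.5, 96.0]
tcp_rot: [0.0, 0.117, 0.993, 0.0]
wrist_force: [0.7, 0.5, -2.4]
width: 23.7
finger_force: 30.0
fork frame TCP x -14.2 y -1.2, axis z-fork 8.1 F fork [ 0.6  0.6 -2.4] w 23.7 t 16.00
```

```bash
for i in 1 ; do python3 -m creep '[-0.02,0,0,0,0,0,0,0,0,0,0,0]' 1; python3 -c "from h import *;st()"; done; python3 -m creep '[-0.02,0,0,0,0,0,0,0,0,0,0,0]' 1; python3 -c "from h import *;st()"
```

```text
time_s: 16.25
ee_pos: [520.5, 66.3, 95.9]
tcp_rot: [0.0, 0.117, 0.993, -0.0]
wrist_force: [0.5, -0.2, -2.8]
width: 24.1
finger_force: 30.0
fork frame TCP x -13.4 y -1.2, axis z-fork 8.0 F fork [ 0.6 -0.1 -2.8] w 24.1 t 16.25
time_s: 16.5
ee_pos: [520.6, 66.3, 95.7]
tcp_rot: [-0.001, 0.117, 0.993, -0.0]
wrist_force: [-2.0, 1.0, -1.0]
width: 23.8
finger_force: 30.0
fork frame TCP x -13.3 y -1.3, axis z-fork 7.8 F fork [-2.2  0.5 -1. ] w 23.8 t 16.50
```

```bash
python3 -m creep '[-0.02,0,0,0,0,0,0,0,0,0,0,0]' 1; python3 -c "from h import *;st()"; python3 -m creep '[-0.02,0,0,0,0,0,0,0,0,0,0,0]' 1; python3 -c "from h import *;st()"
```

```text
time_s: 16.75
ee_pos: [520.6, 66.3, 95.6]
tcp_rot: [-0.002, 0.117, 0.993, -0.0]
wrist_force: [-5.3, 1.3, 1.1]
width: 23.7
finger_force: 30.0
fork frame TCP x -13.3 y -1.3, axis z-fork 7.7 F fork [-5.5  0.   1.1] w 23.7 t 16.75
time_s: 17.0
ee_pos: [520.5, 66.3, 95.6]
tcp_rot: [-0.003, 0.117, 0.993, 0.0]
wrist_force: [-7.0, 2.2, 2.4]
width: 24.1
finger_force: 30.0
fork frame TCP x -13.4 y -1.3, axis z-fork 7.7 F fork [-7.3  0.6  2.4] w 24.1 t 17.00
```

Home against the fork with firm contact, so release and rise.

```bash
python3 -m creep '[0.04,0,0,0,0,0,0,0,0,0,0,0,0,0,0,0,0,0,0,0,0,0,0,0]' 0.45;python3 -c "from h import *;st()"; python3 -m creep '[0,0,-0.2,0,0,0,0,0,-0.5,0,0,0,0,0,-0.6,0,0,0,0,0,-0.6,0,0,0,0,0,-0.6,0,0,0,0,0,-0.3,0,0,0,0,0,0,0,0,0,0,0,0,0,0,0]' -
python3 - <<'E'
from h import *
st()
im,d,P,C,f,m=cam("wrist"); save("w4.png",im); np.savez("w4.npz",P=P)
E
```

```text
time_s: 17.5
ee_pos: [521.9, 66.0, 96.0]
tcp_rot: [0.001, 0.117, 0.993, -0.0]
wrist_force: [0.3, 0.8, 0.3]
width: 50.8
finger_force: 0.0
fork frame TCP x -11.9 y -1.2, axis z-fork 8.1 F fork [0.1 0.9 0.3] w 50.8 t 17.50
time_s: 18.5
ee_pos: [520.5, 66.1, 234.8]
tcp_rot: [-0.001, 0.117, 0.993, -0.0]
wrist_force: [0.4, 0.4, -0.2]
width: 51.0
finger_force: 0.0
fork frame TCP x -13.3 y -1.5, axis z-fork 146.9 F fork [ 0.3  0.5 -0.2] w 51.0 t 18.50
```

View pics/w4.png

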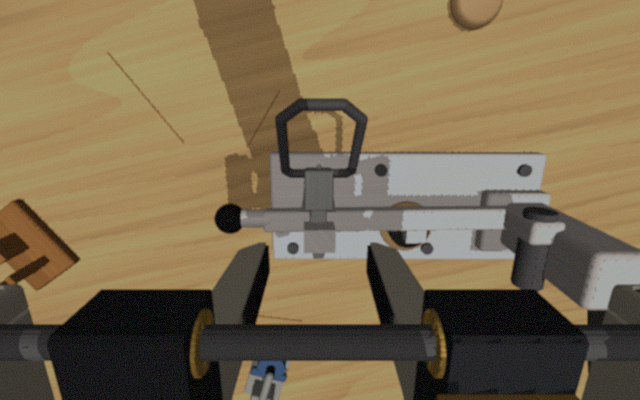

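The pin is in place with its tip showing behind the ear at (318,256). The ring is open, with its bar at (300-342,104).

Run:
```python
from h import *
P=np.load("w4.npz")["P"]; p=P-FK; X=p@FX;Y=p@FY;Z=p[...,2]
k=(Z[95:115,270:375]>55); 
x,y,z=[A[95:115,270:375][k] for A in(X,Y,Z)]
print("bar x",np.percentile(x,[5,50,95]),"y",y.min(),y.max(),"z",np.percentile(z,[5,50,95]))
for v in range(165,262,5): print(v,X[v,318].round(1),Y[v,318].round(1),Z[v,318].round(1),end=" | ")
T=st();goal(-106,-0.8,68-12+17.1)
```

```text
bar x [-91.88232942 -87.55845652 -82.97264084] y -26.987813720274378 28.081121474582968 z [58.10121427 63.29802753 65.27342412]
165 -39.2 -0.6 12.9 | 170 -35.3 -0.6 14.4 | 175 -31.2 -0.6 14.8 | 180 -27.3 -0.6 16.3 | 185 -22.9 -0.6 15.7 | 190 -19.1 -0.6 17.6 | 195 -14.7 -0.6 17.4 | 200 -10.4 -0.6 17.3 | 205 -6.1 -0.6 17.8 | 210 0.1 -0.5 12.2 | 215 4.6 -0.5 12.5 | 220 9.4 -0.5 11.9 | 225 9.9 -0.5 22.7 | 230 10.2 -0.5 33.4 | 235 14.7 -0.5 33.1 | 240 18.3 -0.5 34.7 | 245 23.5 -0.5 33.1 | 250 27.5 -0.5 34.1 | 255 41.1 -0.5 15.3 | 260 106.0 -0.2 -105.1 | fork frame TCP x -13.4 y -1.5, axis z-fork 146.7 F fork [ 0.6  0.2 -0.5] w 50.7 t 18.55
turn first (units) [-0.008 -0.019  0.001] then shift (units) [1.852 0.013 1.472] n>= 2.4
```

```bash
python3 -m creep '[0,0,0,0,0,0,0.5,0.01,0,0,0,0,0.5,0.01,0,0,0,0,0.5,0,0,0,0,0,0.39,0,0,0,0,0,0,0,0.4,0,0,0,0,0,0.5,0,0,0,0,0,0.4,0,0,0,0,0,0.3,0,0,0,0,0,0,0,0,0,0,0,0,0,0,0]' 1
python3 - <<'E'
from h import *
st();goal(-108,-0.5,50+17.1)
E
```

```text
time_s: 19.92
ee_pos: [430.0, 89.1, 156.1]
tcp_rot: [0.0, 0.117, 0.993, 0.0]
wrist_force: [0.7, 0.6, -0.1]
width: 0.2
finger_force: 0.0
fork frame TCP x -106.7 y -0.2, axis z-fork 68.2 F fork [ 0.6  0.7 -0.1] w 0.2 t 19.93
turn first (units) [ 0.001  0.003 -0.   ] then shift (units) [ 0.026 -0.006  0.023] n>= 0.0
```

```bash
python3 -m creep '[-0.169,0,-0.095,0,0,0,-0.169,0,-0.095,0,0,0,-0.169,0,-0.095,0,0,0,-0.169,0,-0.095,0,0,0]' 1;python3 -c "from h import *;st()"; python3 -m creep '[-0.158,0,-0.045,0,0,0,-0.158,0,-0.045,0,0,0,-0.158,0,-0.045,0,0,0,-0.158,0,-0.045,0,0,0]' 1;python3 -c "from h import *;st()"
```

```text
time_s: 20.42
ee_pos: [463.1, 81.2, 175.5]
tcp_rot: [0.0, 0.117, 0.993, 0.0]
wrist_force: [-2.4, 0.4, 1.9]
width: 0.7
finger_force: 1.4
fork frame TCP x -72.7 y -0.1, axis z-fork 87.6 F fork [-2.4 -0.2  1.9] w 0.7 t 20.43
time_s: 20.92
ee_pos: [493.3, 73.7, 183.5]
tcp_rot: [-0.001, 0.117, 0.993, -0.0]
wrist_force: [-4.5, 0.9, 0.2]
width: 0.5
finger_force: 1.6
fork frame TCP x -41.6 y -0.4, axis z-fork 95.6 F fork [-4.6 -0.2  0.2] w 0.5 t 20.93
```

```bash
python3 -m creep '[-0.158,0,0.0275,0,0,0,-0.158,0,0.0275,0,0,0,-0.158,0,0.0275,0,0,0,-0.158,0,0.0275,0,0,0]' 1;python3 -c "from h import *;st()"; python3 -m creep '[-0.138,0,0.08,0,0,0,-0.138,0,0.08,0,0,0,-0.138,0,0.08,0,0,0]' 1
python3 - <<'E'
from h import *
st()
E
```

```text
time_s: 21.42
ee_pos: [523.6, 66.5, 177.7]
tcp_rot: [-0.001, 0.117, 0.993, -0.0]
wrist_force: [-4.9, 2.4, 0.2]
width: 0.4
finger_force: 2.0
fork frame TCP x -10.4 y -0.4, axis z-fork 89.8 F fork [-5.3  1.2  0.2] w 0.4 t 21.43
time_s: 21.8
ee_pos: [543.5, 61.7, 165.5]
tcp_rot: [-0.001, 0.117, 0.993, -0.0]
wrist_force: [-5.1, 1.6, -1.3]
width: 0.7
finger_force: 2.1
fork frame TCP x 10.1 y -0.4, axis z-fork 77.6 F fork [-5.3  0.3 -1.3] w 0.7 t 21.80
```

```bash
python3 -m creep '[-0.095,0,0.097,0,0,0,-0.095,0,0.097,0,0,0,-0.095,0,0.097,0,0,0]' 1;python3 -c "from h import *;st()"; python3 -m creep '[-0.08,0,0.06,0,0,0,-0.08,0,0.05,0,0,0]' 1
python3 - <<'E'
from h import *
st()
E
```

```text
time_s: 22.18
ee_pos: [557.1, 58.5, 150.9]
tcp_rot: [-0.001, 0.117, 0.993, -0.0]
wrist_force: [-5.1, 1.8, -3.1]
width: 0.7
finger_force: 2.7
fork frame TCP x 24.1 y -0.3, axis z-fork 63.0 F fork [-5.4  0.6 -3.1] w 0.7 t 22.18
time_s: 22.42
ee_pos: [561.3, 57.3, 143.9]
tcp_rot: [-0.006, 0.117, 0.993, -0.0]
wrist_force: [-9.7, 3.1, -5.2]
width: 0.3
finger_force: 4.8
fork frame TCP x 28.4 y -0.5, axis z-fork 56.0 F fork [-10.2   0.8  -5.2] w 0.3 t 22.43
```

```bash
python3 -m creep '[0,0,0,0,0.8,0,0,0,0,0,0.8,0,0,0,0,0,0,0]' 1
python3 - <<'E'
from h import *
st()
try:
    im,d,P,C,f,m=cam("scene"); save("s5.png",cv2.resize(im[120:300,290:510],(733,600)))
except Exception as e: print(e)
E
```

```text
time_s: 22.8
ee_pos: [569.8, 54.4, 145.8]
tcp_rot: [-0.107, 0.118, 0.987, 0.012]
wrist_force: [0.1, -0.6, 0.5]
width: 0.5
finger_force: 0.0
fork frame TCP x 37.3 y -1.3, axis z-fork 57.9 F fork [ 0.2 -0.6  0.5] w 0.5 t 22.80
```

View pics/s5.png

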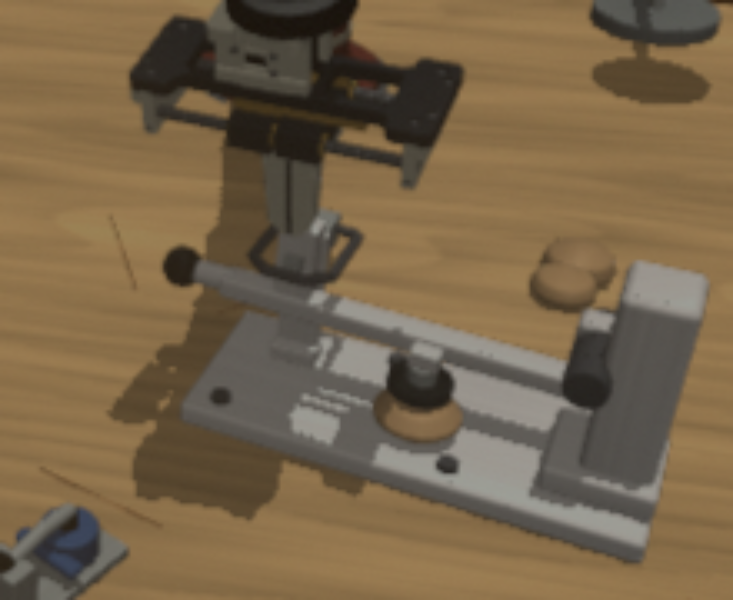

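The ring lies level round the ear, snapped shut at crop (250-360,210-280). Retreat upward and check.

```bash
python3 -m creep '[0,0,-0.3,0,0,0,0,0,-0.5,0,0,0,0,0,-0.5,0,0,0,0,0,-0.5,0,0,0,0,0,0,0,-0.8,0,0.4,0,0,0,-0.8,0,0.5,0,0,0,0,0,0.5,0,0,0,0,0,0.5,0,0,0,0,0,0.5,0,0,0,0,0,0,0,0,0,0,0,0,0,0,0]' -
python3 - <<'E'
from h import *
st()
im,d,P,C,f,m=cam("wrist"); save("w6.png",im[80:320,160:480])
p=P-FK; X=p@FX;Y=p@FY;Z=p[...,2]
k=(abs(Y+0.6)<9)&(X>-34)&(X<-2)&(Z>8)&(Z<24)
A=np.c_[X[k],Y[k],np.ones(k.sum())];print("block top fit slope x,y,z0",np.linalg.lstsq(A,Z[k],rcond=None)[0],k.sum(),X[k].min(),X[k].max(),Y[k].mean())
k=(abs(Y)<15)&(X>45)&(X<65)&(Z>-15)&(Z<30);print("bar",k.sum(),np.median(X[k]) if k.any() else 0,np.median(Z[k]) if k.any() else 0)
k=(abs(Y)<10)&(X>11)&(X<29)&(Z>25)&(Z<45);print("ear top",np.median(Z[k]))
E
```

```text
fork frame TCP x 35.6 y -0.9, axis z-fork 58.2 F fork [-0.2  0.7 -0.9] w 0.7 t 22.85
block top fit slope x,y,z0 [ 0.06390561 -0.03793382 17.67235446] 1690 -33.99341463158657 -2.0036446025800445 -0.7127768647157496
bar 0 0 0
ear top 33.01443236659263$: bad value
```

View pics/w6.png

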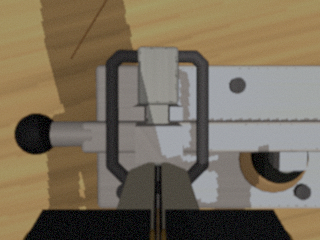

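```bash
python3 -m creep '[0,0,-0.3,0,0,0,0,0,-0.5,0,0,0,0,0,-0.5,0,0,0,0,0,-0.5,0,0,0,0,0,-0.3,0,-0.8,0,0,0,0,0,-0.8,0,0.5,0,0,0,0,0,0.5,0,0,0,0,0,0.5,0,0,0,0,0,0,0,0,0,0,0,0,0,0,0,0,0]'
python3 - <<'E'
from h import *
st()
im,d,P,C,f,m=cam("wrist")
p=P-FK; X=p@FX;Y=p@FY;Z=p[...,2]
k=(abs(Y+0.6)<9)&(X>-34)&(X<-2)&(Z>8)&(Z<24)
A=np.c_[X[k],Y[k],np.ones(k.sum())];print("block top fit",np.linalg.lstsq(A,Z[k],rcond=None)[0],k.sum())
k=(abs(Y)<15)&(X>42)&(X<68)&(Z>-15)&(Z<40);print("bar",k.sum(),np.median(X[k]),np.median(Z[k]),X[k].max())
r=[(X[v][(abs(Y[v]+.7)<5)].mean().round(1),Z[v][(abs(Y[v]+.7)<5)].mean().round(1)) for v in range(100,300,2) if (abs(Y[v]+.7)<5).sum()>3]
print([q for q in r if -45<q[0]<70])
E
```

```text
time_s: 24.28
ee_pos: [516.4, 68.5, 249.8]
tcp_rot: [0.002, 0.117, 0.993, 0.0]
wrist_force: [-0.3, 0.6, -0.1]
width: 0.6
finger_force: 0.0
fork frame TCP x -17.8 y -0.1, axis z-fork 161.9 F fork [-0.4  0.5 -0.1] w 0.6 t 24.27
block top fit [ 0.06285047 -0.03856189 17.61822074] 746
  return _methods._mean(a, axis=axis, dtype=dtype,
  ret = ret.dtype.type(ret / rcount)
Traceback (most recent call last):
ValueError: zero-size array to reduction operation maximum which has no identity
```

Run:
```python
from h import *
im,d,P,C,f,m=cam("wrist")
p=P-FK; X=p@FX;Y=p@FY;Z=p[...,2]
k=(abs(Y+0.6)<5)&(X>-45)&(X<6)&(Z>14.5)&(Z<21);print("block front edge",np.percentile(X[k],[0,50,99]))
k=(abs(abs(Y+.6)-11)<2.5)&(X>-10)&(X<12)&(Z>15)&(Z<20);print("prong front",np.percentile(X[k],[1,99]))
im,d,P,C,f,m=cam("top");p=P-FK; X=p@FX;Y=p@FY;Z=p[...,2]
k=(abs(Y)<15)&(X>38)&(X<65)&(Z>-15)&(Z<40);print("bar top cam",k.sum(),X[k].round()[:20],Z[k].round()[:20])
print(bot.state()["time_s"])
```

```text
block front edge [-35.42351756 -18.70740707  -2.3418819 ]
prong front [-9.75908557 10.20002981]
bar top cam 51 [53. 54. 50. 51. 52. 52. 53. 53. 48. 49. 49. 50. 50. 51. 51. 52. 52. 53.
 45. 46.] [10.  6. 13. 10. 10. 11. 10. 11. 15.  9. 14. 12. 11. 10. 10. 12. 13. 12.
 10. 12.]
24.425
```

Run:
```python
from h import *
im,d,P,C,f,m=cam("wrist")
p=P-FK; X=p@FX;Y=p@FY;Z=p[...,2]
k=(abs(Y)<16)&(X>-8)&(X<12)&(Z>5)
v,u=np.where(k);print(v.min(),v.max(),u.min(),u.max())
for uu in range(u.min(),u.max()+1,2):
    print(uu,[(round(float(X[vv,uu]),1),round(float(Y[vv,uu]),1),round(float(Z[vv,uu]),1)) for vv in range(v.min(),v.max()+1)if -6<X[vv,uu]<5])
v0=v.min()-8;save("w7.png",cv2.resize(im[v0-15:v0+35,290:350],(720,600),interpolation=cv2.INTER_CUBIC))
```

```text
203 399 300 333
300 [(-0.1, -15.7, 8.9), (-0.2, -15.6, 12.0), (-0.3, -15.4, 15.1), (0.0, -15.3, 17.0), (0.6, -15.3, 18.0), (1.5, -15.3, 18.3), (2.5, -15.3, 18.1), (3.7, -15.4, 17.3), (4.7, -15.4, 17.3)]
302 [(-0.4, -14.5, -5.5), (-0.5, -14.3, -1.8), (0.3, -14.3, -1.5), (-0.2, -14.1, 3.4), (-0.3, -14.0, 6.5), (0.5, -14.0, 7.2), (-0.3, -13.7, 12.4), (-0.1, -13.7, 14.5), (-0.0, -13.5, 17.2), (0.6, -13.5, 18.0), (1.7, -13.5, 17.8), (2.5, -13.5, 18.1), (3.4, -13.5, 18.1), (4.6, -13.6, 17.3)]
304 [(-5.5, -11.7, 16.9), (-4.6, -11.7, 16.8), (-3.2, -11.8, 15.4), (-0.3, -12.1, 9.5), (-0.0, -12.0, 11.5), (-0.3, -11.8, 15.2), (0.1, -11.8, 16.7), (0.7, -11.8, 18.0), (1.6, -11.8, 17.8), (2.5, -11.8, 18.1), (3.7, -11.8, 17.2), (4.3, -11.8, 18.4)]
306 [(-5.8, -9.9, 17.7), (-4.6, -10.0, 17.0), (-3.9, -9.9, 17.6), (-2.7, -10.0, 16.8), (-1.7, -10.0, 16.5), (0.2, -10.1, 13.7), (-0.2, -10.0, 17.7), (1.1, -10.0, 16.5), (2.3, -10.1, 15.8), (2.7, -10.0, 17.6), (3.0, -10.0, 19.4), (4.5, -10.0, 17.8)]
308 [(-5.2, -8.2, 16.0), (-4.8, -8.2, 17.5), (-3.5, -8.2, 16.5), (-3.0, -8.2, 17.8), (-1.3, -8.3, 15.5), (-0.
[... 1688 characters left out ...]
7.5), (-3.6, 9.5, 16.6), (-3.0, 9.5, 17.7), (0.2, 9.7, 10.9), (0.0, 9.6, 14.2), (0.3, 9.6, 16.3), (0.8, 9.6, 17.4), (1.8, 9.6, 17.3), (2.7, 9.6, 17.5), (3.3, 9.5, 18.4), (4.3, 9.6, 18.2)]
330 [(-5.7, 11.3, 17.3), (-4.7, 11.3, 17.3), (-3.6, 11.3, 16.6), (-0.1, 11.6, 9.0), (-0.2, 11.5, 12.1), (0.0, 11.4, 14.2), (0.1, 11.3, 16.7), (0.4, 11.3, 18.7), (1.9, 11.4, 17.0), (2.6, 11.3, 17.8), (3.6, 11.4, 17.4), (4.6, 11.4, 17.5)]
332 [(-0.3, 14.0, -5.7), (-0.2, 13.9, -3.1), (-0.0, 13.8, -0.3), (-0.3, 13.7, 3.4), (0.4, 13.6, 4.5), (-0.1, 13.4, 8.7), (-0.6, 13.3, 13.1), (-0.1, 13.2, 14.6), (-0.2, 13.1, 17.6), (0.4, 13.1, 18.6), (1.8, 13.1, 17.3), (3.0, 13.2, 16.5), (4.0, 13.2, 16.4), (4.4, 13.1, 17.8)]
```

View pics/w7.png

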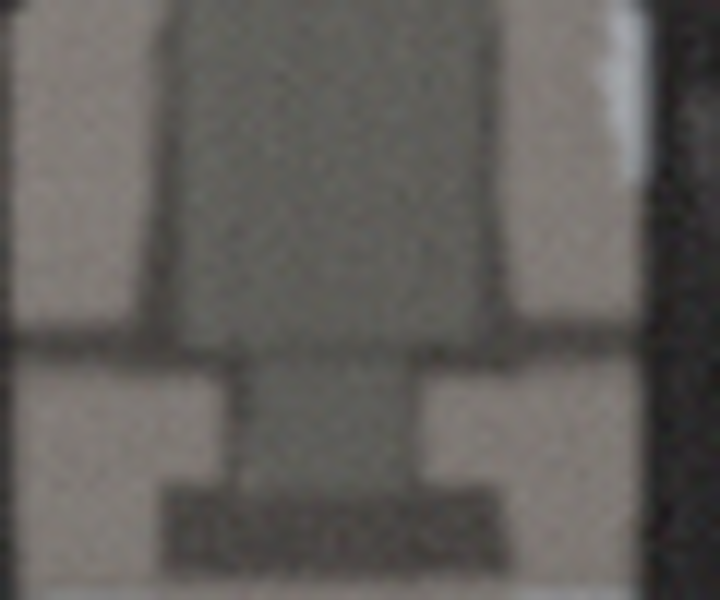

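The block's front edge sits 1-2 mm from the fork face, within the 3 mm allowed. The pin's tilt is about 0.06 rad, the ring is shut, and the gripper is clear, so I'm handing in.

```bash
python3 -c "
from station import bot
print(bot.job_done(),bot.state()['time_s'])"
```

```text
the job is handed in; nothing more can be done
the job is handed in; nothing more can be done
```

The linchpin is in through the fork and ear, with its shoulder about 1–2 mm from the fork's face by the camera (3 mm allowed). The ring is snapped shut and the gripper is clear. I handed the job in at about 24.5 s, but no verdict came back.

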